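# Seat the reference cap and hold the bearing-ball tray level over the loading stage

### The job

Before the coated bearing ball goes to the microscope, press the blue cap of the reference standard on the sample tray fully home while the tray stands on the table. Then lift the tray by its orange handle and carry it without tipping, so that the gold ball stays loose in its red-rimmed pocket, untouched, to the black loading stage. Finish holding the tray still and level in the gripper about 8 cm above the stage top, centred over it and lined up lengthwise with it (either way round), and leave the other things alone.

Things in the scene. Friction and masses are not known exactly. Their poses are not given: they have to be found in the camera images.
- tray_handle (a point): centre of the tray's orange upright handle, the grasp point. The sample tray is a loose flat aluminium plate 180 x 80 x 8 mm (long side along its x), 0.32 kg and varying by some 25 percent, standing on the table. The handle is a blade in the tray's middle, 34 mm along the tray's x, 12 mm thick along its y, reaching from the plate's top (8 mm) to 62 mm above the tray's underside; this point is 40 mm above the underside. Axes are the tray's: x towards the ball pocket, z up.
- tray_base (a point): centre of the tray's underside, 40 mm below tray_handle, same axes; its height above the stage top is what counts at the end
- tray: the whole tray; origin and axes as tray_base
- cap_top (a point): centre of the top face of the blue cap, a disc 36 mm in diameter and 8 mm thick on a stem, 60 mm from the handle towards the tray's -x. Not pressed, its top is 34 mm above the tray's underside and there is a 6 mm gap to the white collar beneath; home, the gap is closed and its top is at 28 mm. Axes are the tray's.
- cap (a joint): how far the blue cap is pressed down, m: 0 = fully up, 0.006 = fully home. It starts between 0 and 0.0015, moves under a push of about 5 to 6 N (friction), and stays where it is left.
- tray_pocket (a point): centre of the pocket's floor (the tray's top face, 8 mm above the underside), 60 mm from the handle towards the tray's +x; the pocket is a flat round floor 32 mm across inside a red rim 3 mm wide and only 2.5 mm high. Axes are the tray's.
- ball_center (a point): centre of the loose gold bearing ball, 20 mm in diameter, 33 g, free to roll about in the pocket
- ball: the same ball (its axes turn as it rolls)
- stage_top (a point): centre of the top face of the fixed loading stage, 60 mm above the table: a black plate 200 x 110 mm (long side along its x) with a white line frame and a round glass window in the middle, on a grey and black base with two small steel micrometer drums below the top. z up.
- stage: the whole stage; origin at the centre of its underside, axes as stage_top
- joystick: bystander: white control box 120 x 90 x 35 mm with a black stick up to 77 mm; origin under its centre
- objective_case: bystander: clear round case 48 mm in diameter, 60 mm high with a black cap; origin under its centre
- slide_box: bystander: blue box 85 x 45 x 30 mm; origin under its centre
Things that resemble listed ones, but are neither listed nor needed, are in the scene too. Of the things that look like the stage, the smaller one is meant.

How it is judged:
By the outcome, as a careful person would: the job done as asked, in the order asked, and still so for the second after the job is handed in, while the arm keeps its last pose, push and grip.
It also fails if it takes over 58 s, if anything falls off the work surface, if the arm or the gripper's body presses on something with over 40 N, if the wrist force passes 120 N, or if a joint passes its speed limit or range.

### The arm

A 6-joint arm with a two-finger parallel gripper is mounted at the origin on the work surface. World frame = base frame: x ahead of the robot, y to its left, z up, the work surface at z = 0. Lengths are in m, angles in rad, forces in N, time in s.
With the tool pointing down it reaches from about 0.4 to 0.925 m from the base axis. Payload 12.5 kg.
Tool frame: the origin (TCP) lies between the finger pads; the fingertips stand 14 mm ahead of it and the grasp point (between the pads) lies 5 mm behind it; z points along the fingers, x is the direction in which the jaws open and shut, and the axes are right-handed (so a half turn about z gives the same grasp; the last joint's range is limited). The gripper opens to 95 mm and grips with 3 to 60 N. Pads are 20 mm wide; open, the fingers measure 119 mm over their backs; the gripper's body (75 mm by 180 mm) begins 59 mm behind the grasp point.
Start: joints at [1.079, 0.491, 1.559, -0, 1.092, -0.106], TCP at [0.235, 0.579, 0.229] pointing down, gripper open.
Joint ranges: [-3.1, 3.1], [-0.84, 2.19], [0.05, 2.79], [-1.13, 4.28], [0.06, 2.93], [-2.69, 2.69]. Speed limits (rad/s): [2.22, 2.22, 2.79, 3.14, 3.14, 3.14].

### API

Orientations are given as a rotation vector (axis times angle).
In Python, from rig import env gives the robot as it stands. The module is installed in compiled form; this text tells all that it offers.
- The arm moves only by the tool carry_out, never from a script. Its argument "rows" is a list of rows, each an object of numbers: "tx", "ty", "tz": the shift along the tool's x, y, z each as a share of 0.25 m, from -1 to 1; "wx", "wy", "wz": the turn, a rotation vector about the tool's x, y, z each as a share of pi rad, from -1 to 1; "hand": the opening, from 0 (shut) to 1 (fully open). A call has 1 to 12 rows; each row shifts and turns the commanded pose from where the row before left it, along the tool's axes as they then stand; what a row does not reach is not made up. A row lasts 1/10 s, in which the tool goes at most 50 mm and 8.59 degrees, less where a joint would pass 70% of its speed; a pose out of reach is approached as far as the arm can. A call with a number of a shift or a turn outside -1 to 1 is refused whole. A call with a gripper value outside its range is refused whole. The fingers move at their own pace and stop on an object; "force" is the grip in N (left out, the last holds). Time passes only in rows, so rows that do not move let the fingers close. It gives the time, the measured TCP pose, the force and the opening at its end, in the units of the state.
- env.sense(): the state, without advancing time (a new reading comes with each control period).
- env.grab_frame(name): name is "scene" or "top" or "wrist"; returns (picture, depth): 400x640x3 uint8, blue, green, red; 400x640 float32, m along the optical axis (not along the pixel's ray), 0 where there is no reading.
- env.camera_params(name): a dict with "intrinsics" (3x3 intrinsics, pixels), "position" and "rotation" of the camera in the world; the wrist camera has in their place "mount" (4x4, takes a point from camera to tool coordinates, whose origin is the TCP and whose axes are the tool frame's). Camera axes: x right, y up, looking along -z (the intrinsics and any distortion apply to the point x, -y, -z); pixel columns grow to the right and rows downward; lengths in m; the calibration is good to about 2 mm. The wrist camera is an equidistant fisheye: a pixel r from the principal point sees the ray r / f radians off the axis. A picture is of the moment at which its call begins: read the wrist's pose just before it. camera_params takes no time and is no camera call.
- env.finish_job(): hands the job in, once; it reports no verdict.
The state is a dict: "clock": time; "joints": joint angles; "joint_vel": joint speeds; "effort": joint torques, N m; "tcp_pos": TCP position; "orientation": TCP orientation; "wrist_force": force on the tool from outside, world axes, zero at the start; "moment": the same for the moment, N m; "finger_gap": finger opening in m.
Only numpy, scipy, OpenCV 4.12 (cv2) and the standard library are available. Lean on these libraries where they do the work, as an engineer would, in place of code of your own. Each camera call takes 0.05 s, during which the arm holds its last target. There are 200 camera calls.

## Working session

There is one attempt and no reset: what is moved stays moved. The work goes in short steps, Python scripts to look and compute and a tool call to move; the robot and the scene stay as the last step left them, time stands still between calls to the robot, and variables do not carry over. Pictures are saved under pics/ and viewed, on a budget of 10 in all, crops included, one or two more only if the job needs it, and the job is handed in when it is done.

Besides the shell and the picture viewer there is one more tool, called after "Call:" as name([rows], argument=value, ...), one row to a line, values as JSON. carry_out: Moves the arm, as the interface text tells. Its arguments: {"type":"object","properties":{"rows":{"type":"array","items":{"type":"object","properties":{"tx":{"type":"number","minimum":-1,"maximum":1},"ty":{"type":"number","minimum":-1,"maximum":1},"tz":{"type":"number","minimum":-1,"maximum":1},"wx":{"type":"number","minimum":-1,"maximum":1},"wy":{"type":"number","minimum":-1,"maximum":1},"wz":{"type":"number","minimum":-1,"maximum":1},"hand":{"type":"number"}}}},"force":{"type":"number"}},"required":["rows"]}

```bash
mkdir -p pics; cat > h.py <<'E'
import numpy as np, cv2
from rig import env
from scipy.spatial.transform import Rotation as R
def grab(n,save=None):
    s=env.sense(); p=env.camera_params(n); im,d=env.grab_frame(n)
    np.savez(''+n+'.npz',im=im,d=d,tp=s['tcp_pos'],o=s['orientation'])
    if save: cv2.imwrite('pics/'+save,im)
    return im,d
def world(n,u,v,z=None,d=None):
    """world point of pixel from depth d, or from plane height z"""
    p=env.camera_params(n);K=np.array(p['intrinsics'])
    if n=='wrist':
        f=np.load('wrist.npz')
        a,b=(u-K[0,2])/K[0,0],(v-K[1,2])/K[1,1]; r=np.hypot(a,b)+1e-12
        ray=np.array([a/r*np.sin(r),-b/r*np.sin(r),-np.cos(r)]); ray/=-ray[2]
        M=np.array(p['mount']);Rt=R.from_rotvec(f['o']).as_matrix()
        A=Rt@M[:3,:3];c=Rt@M[:3,3]+f['tp']
    else:
        A=np.array(p['rotation']);A=A if A.shape==(3,3) else R.from_rotvec(A).as_matrix();c=np.array(p['position'])
        ray=np.array([(u-K[0,2])/K[0,0],-(v-K[1,2])/K[1,1],-1])
    w=A@ray
    return c+w*(d if z is None else (z-c[2])/w[2])
E
python3 - <<'E'
from h import *
for n in('top','scene'): grab(n,n+'1.png')
for n in('top','scene','wrist'): print(n,env.camera_params(n))
print(env.sense())
E
```

```text
top {'intrinsics': array([[404.18214146,   0.        , 317.66620305],
       [  0.        , 404.18214146, 201.11673962],
       [  0.        ,   0.        ,   1.        ]]), 'position': array([0.46351225, 0.08692646, 1.1665991 ]), 'rotation': array([ 0.08648699, -0.11060614, -1.55371078])}
scene {'intrinsics': array([[468.11376978,   0.        , 316.68623706],
       [  0.        , 468.11376978, 188.17492474],
       [  0.        ,   0.        ,   1.        ]]), 'position': array([ 0.99614229, -0.40014788,  1.12411968]), 'rotation': array([0.50221016, 0.18950264, 0.64582387])}
wrist {'intrinsics': array([[309.70691629,   0.        , 324.44688769],
       [  0.        , 309.70691629, 196.21110866],
       [  0.        ,   0.        ,   1.        ]]), 'mount': array([[ 9.99999520e-01,  7.70737950e-04, -6.05419070e-04,
        -4.82478334e-04],
       [ 5.85638665e-04, -9.65215495e-01, -2.61454977e-01,
        -7.17843536e-02],
       [-7.85873141e-04,  2.61454497e-01, -9.65215483e-01,
        -1.56651001e-01],
       [ 0.00000000e+00,  0.00000000e+00,  0.00000000e+00,
         1.00000000e+00]])}
{'clock': 0.1, 'joints': array([ 1.07939235e+00,  4.91517987e-01,  1.55936619e+00,  6.17144903e-06,
        1.09166755e+00, -1.05611541e-01]), 'joint_vel': array([-0.00100453, -0.00207165, -0.00126667, -0.00049597, -0.00020988,
        0.00284337]), 'effort': array([ 2.66009192e-03, -6.13615966e+01, -2.58610100e+01,  6.93724514e-02,
        4.69460303e-02, -8.62640195e-05]), 'tcp_pos': array([0.23508179, 0.57890864, 0.22811623]), 'orientation': array([ 2.60572995e+00,  1.75413374e+00, -1.33527507e-03]), 'wrist_force': array([ 0.09236372, -0.28269289,  0.30025526]), 'moment': array([-0.0068542 ,  0.02469524, -0.0017086 ]), 'finger_gap': 0.09521684050547947}
```

View pics/top1.png

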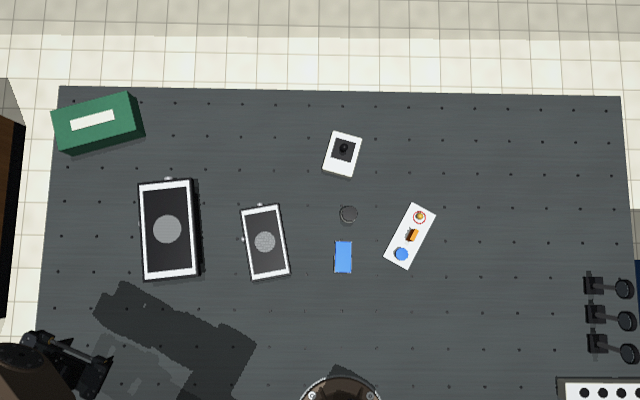

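View pics/scene1.png

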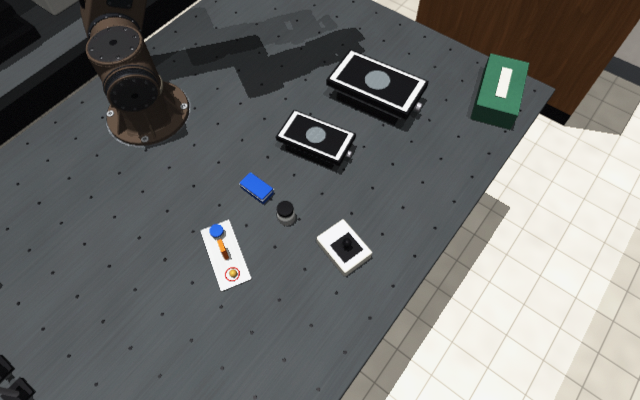

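The top view shows one tray at (410,235), with the cap at (401,254), the handle at (412,235) and the ball at (419,216). There are two stage-like plates: small at (265,241) and large at (168,229). The small one is meant. The blue slide box at (343,257) could be mistaken for the cap, but the cap is a round disc on the tray. Next is a close crop to check this choice.

```bash
python3 - <<'E'
from h import *
f=np.load('top.npz');im,d=f['im'],f['d']
a=cv2.resize(im[190:285,375:445],None,fx=5.5,fy=5.5,interpolation=cv2.INTER_CUBIC)
b=cv2.resize(im[190:285,230:300],None,fx=5.5,fy=5.5,interpolation=cv2.INTER_CUBIC)
cv2.imwrite('pics/crop1.png',np.hstack([a,b]))
hsv=cv2.cvtColor(im,cv2.COLOR_BGR2HSV)
def blob(m,name,z,roi):
    M=np.zeros(m.shape,np.uint8);u0,v0,u1,v1=roi;M[v0:v1,u0:u1]=m[v0:v1,u0:u1]
    M=M.astype(np.uint8);v,u=np.nonzero(M);print(name,len(u),u.mean(),v.mean(),world('top',u.mean(),v.mean(),z=z), world('top',u.mean(),v.mean(),d=np.median(d[M>0])))
    r=cv2.minAreaRect(np.c_[u,v].astype(np.float32));print('  rect',r)
    P=np.array([world('top',x,y,z=z) for x,y in cv2.boxPoints(r)]);c=P.mean(0);e=P[1]-P[0],P[2]-P[1];e=max(e,key=np.linalg.norm)
    print('  c',c,'sides',[np.linalg.norm(P[i+1]-P[i]) for i in(0,1)],'ang',np.degrees(np.arctan2(e[1],e[0])))
T=(375,190,445,285);S=(230,190,300,290)
H,Sa,V=hsv[...,0],hsv[...,1],hsv[...,2]
blob((V>140),'tray',.008,T)
blob((abs(H.astype(int)-108)<12)&(Sa>150)&(V>120),'cap',.034,T)
blob((abs(H.astype(int)-13)<5)&(Sa>150)&(V>150),'handle',.062,T)
blob((V>150)&(Sa<60),'stage',.06,S)
E
```

```text
tray 1690 409.28579881656805 235.49763313609466 [ 0.51484598 -0.19419068  0.008     ] [ 0.51479471 -0.19390993  0.0091571 ]
  rect ((409.2331237792969, 235.5613555908203), (28.42528533935547, 63.03238296508789), 27.979473114013672)
  c [ 0.51543167 -0.19438421  0.008     ] sides [np.float64(0.1831519820590506), np.float64(0.08152369346095478)] ang -28.35758826955475
cap 111 401.36036036036035 253.59459459459458 [ 0.46303216 -0.16495875  0.034     ] [ 0.46303205 -0.16501436  0.03374993]
  rect ((401.25006103515625, 253.75003051757812), (11.31370735168457, 10.60660171508789), 45.0)
  c [ 0.46262344 -0.16464689  0.034     ] sides [np.float64(0.029920893373439728), np.float64(0.031105870335923685)] ang -134.67603913618427
handle 7 412.0 235.85714285714286 [ 0.51158008 -0.18852702  0.062     ] [ 0.51154057 -0.18830065  0.06290778]
  rect ((412.1154479980469, 234.92308044433594), (1.765045166015625, 10.394155502319336), 11.309932708740234)
  c [ 0.51415693 -0.18888868  0.062     ] sides [np.float64(0.028555264369013733), np.float64(0.004827980371271823)] ang -12.182968812130184
stage 998 264.36573146292585 241.82865731462925 [0.48964621 0.2142568  0.06      ] [0.48963893 0.21422135 0.06030814]
  rect ((262.160400390625, 240.05941772460938), (74.09892272949219, 41.32202911376953), 80.07376098632812)
  c [0.49545383 0.22050852 0.06      ] sides [np.float64(0.11310510859192041), np.float64(0.20176567304691592)] ang -168.66056087299626
```

View pics/crop1.png

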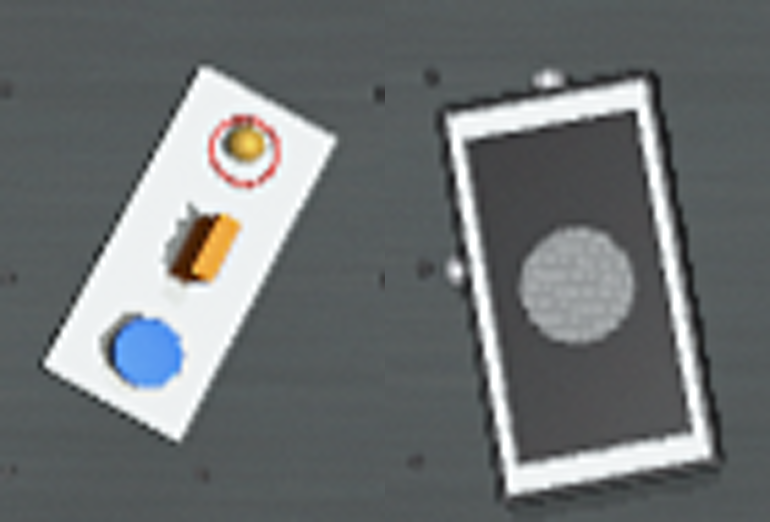

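The crop confirms the choice. The tray's blue cap disc is at crop (147,352), the orange handle at (205,247), the gold ball in its red rim at (245,150), and the small stage's window at (577,285).

```bash
cat >> h.py <<'E'
def plan(pos,ang=None):
    """shares in tool axes to reach pos with tool x at ang deg, tool straight down"""
    s=env.sense();Rt=R.from_rotvec(s['orientation'])
    d=Rt.inv().apply(np.array(pos)-s['tcp_pos'])
    x=Rt.as_matrix()[:,0];cur=np.degrees(np.arctan2(x[1],x[0]));ang=cur if ang is None else ang
    a=np.radians(ang);T=R.from_matrix(np.array([[np.cos(a),np.sin(a),0],[np.sin(a),-np.cos(a),0],[0,0,-1]]).T)
    w=(Rt.inv()*T).as_rotvec()
    print('clk',s['clock'],'tcp',s['tcp_pos'].round(4),'xang',round(cur,2),'F',s['wrist_force'].round(1),'gap',round(s['finger_gap'],4))
    print('t shares',(d/.25).round(4),'mm',(d*1e3).round(1),'w shares',(w/np.pi).round(4),'deg',np.degrees(w).round(2))
def quad(n,C,z):
    P=np.array([world(n,u,v,z=z) for u,v in C]);e=[P[(i+1)%4]-P[i] for i in range(4)]
    l=e[0]-e[2] if np.linalg.norm(e[0])>np.linalg.norm(e[1]) else e[1]-e[3]
    print(n,'c',P.mean(0).round(4),'sides',[round(float(np.linalg.norm(q)),4) for q in e],'ang',np.degrees(np.arctan2(l[1],l[0])).round(2)%180)
E
python3 - <<'E'
from h import *
g=lambda L,u0:[((x)/5.5+u0-.41,y/5.5+190-.41) for x,y in L]
quad('top',g([(203,65),(337,138),(180,441),(43,366)],375),.008)
quad('top',g([(60,115),(265,78),(330,460),(123,495)],230),.06)
print(world('top',192/5.5+230-.4,285/5.5+190-.4,z=.06))
plan((.5,.19,.33))
E
```

```text
top c [ 0.5156 -0.1945  0.008 ] sides [0.0795, 0.1797, 0.08, 0.1801] ang 151.69
top c [0.4908 0.2128 0.06  ] sides [0.1036, 0.1916, 0.1023, 0.1898] ang 11.259999999999991
[0.49076254 0.21390135 0.06      ]
clk 0.1 tcp [0.2351 0.5789 0.2281] xang 67.9 F [ 0.1 -0.3  0.3] gap 0.0952
t shares [-1.0429  1.5671 -0.4067] mm [-260.7  391.8 -101.7] w shares [-0.      0.0003 -0.    ] deg [-0.01  0.05 -0.  ]
```

Call:
carry_out([
  {"tx": -0.087,"ty": 0.131,"tz": -0.034,"hand": 0},
  {"tx": -0.087,"ty": 0.131,"tz": -0.034,"hand": 0},
  {"tx": -0.087,"ty": 0.131,"tz": -0.034,"hand": 0},
  {"tx": -0.087,"ty": 0.131,"tz": -0.034,"hand": 0},
  {"tx": -0.087,"ty": 0.131,"tz": -0.034,"hand": 0},
  {"tx": -0.087,"ty": 0.131,"tz": -0.034,"hand": 0},
  {"tx": -0.087,"ty": 0.131,"tz": -0.034,"hand": 0},
  {"tx": -0.087,"ty": 0.131,"tz": -0.034,"hand": 0},
  {"tx": -0.087,"ty": 0.131,"tz": -0.034,"hand": 0},
  {"tx": -0.087,"ty": 0.131,"tz": -0.034,"hand": 0},
  {"tx": -0.087,"ty": 0.131,"tz": -0.034,"hand": 0},
  {"hand": 0},
])

```text
invalid input at $.rows[0]: expected keys tx, ty, tz, wx, wy, wz, hand
```

```bash
python3 - <<'E'
from h import *
im,d=grab('wrist','wrist1.png')
plan((.50,-.17,.25),61.7)
E
```

```text
clk 0.15 tcp [0.2351 0.5789 0.2282] xang 67.9 F [ 0.1 -0.3 -0.6] gap 0.095
t shares [-2.377   2.109  -0.0854] mm [-594.2  527.3  -21.4] w shares [-0.      0.0003  0.0344] deg [-0.    0.05  6.2 ]
```

View pics/wrist1.png

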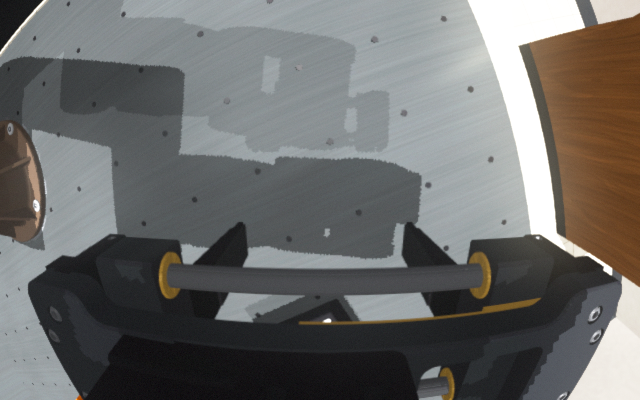

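The move was refused because every row needs all the keys. This wrist picture therefore shows only bare table and the open fingertips near (240,230) and (410,230). I'll resend it with full rows.

Call:
carry_out([
  {"tx": -0.087,"ty": 0.131,"tz": -0.034,"wx": 0,"wy": 0,"wz": 0,"hand": 0},
  {"tx": -0.087,"ty": 0.131,"tz": -0.034,"wx": 0,"wy": 0,"wz": 0,"hand": 0},
  {"tx": -0.087,"ty": 0.131,"tz": -0.034,"wx": 0,"wy": 0,"wz": 0,"hand": 0},
  {"tx": -0.087,"ty": 0.131,"tz": -0.034,"wx": 0,"wy": 0,"wz": 0,"hand": 0},
  {"tx": -0.087,"ty": 0.131,"tz": -0.034,"wx": 0,"wy": 0,"wz": 0,"hand": 0},
  {"tx": -0.087,"ty": 0.131,"tz": -0.034,"wx": 0,"wy": 0,"wz": 0,"hand": 0},
  {"tx": -0.087,"ty": 0.131,"tz": -0.034,"wx": 0,"wy": 0,"wz": 0,"hand": 0},
  {"tx": -0.087,"ty": 0.131,"tz": -0.034,"wx": 0,"wy": 0,"wz": 0,"hand": 0},
  {"tx": -0.087,"ty": 0.131,"tz": -0.034,"wx": 0,"wy": 0,"wz": 0,"hand": 0},
  {"tx": -0.087,"ty": 0.131,"tz": -0.034,"wx": 0,"wy": 0,"wz": 0,"hand": 0},
  {"tx": 0,"ty": 0,"tz": 0,"wx": 0,"wy": 0,"wz": 0,"hand": 0},
])

```text
clock: 1.25
tcp_pos: [0.459, 0.2515, 0.3144]
orientation: [2.609, 1.749, 0.002]
wrist_force: [-0.9, -0.5, -0.3]
finger_gap: 0.0126
```

```bash
python3 - <<'E'
from h import *
plan((.46,-.10,.25),61.7)
E
```

```text
clk 1.25 tcp [0.459  0.2515 0.3144] xang 67.69 F [-0.9 -0.5 -0.3] gap 0.0126
t shares [-1.2992  0.5373  0.2577] mm [-324.8  134.3   64.4] w shares [ 0.0005 -0.0002  0.0333] deg [ 0.09 -0.04  5.99]
```

Call:
carry_out([
  {"tx": -0.13,"ty": 0.054,"tz": 0.026,"wx": 0,"wy": 0,"wz": 0.0033,"hand": 0},
  {"tx": -0.13,"ty": 0.054,"tz": 0.026,"wx": 0,"wy": 0,"wz": 0.0033,"hand": 0},
  {"tx": -0.13,"ty": 0.054,"tz": 0.026,"wx": 0,"wy": 0,"wz": 0.0033,"hand": 0},
  {"tx": -0.13,"ty": 0.054,"tz": 0.026,"wx": 0,"wy": 0,"wz": 0.0033,"hand": 0},
  {"tx": -0.13,"ty": 0.054,"tz": 0.026,"wx": 0,"wy": 0,"wz": 0.0033,"hand": 0},
  {"tx": -0.13,"ty": 0.054,"tz": 0.026,"wx": 0,"wy": 0,"wz": 0.0033,"hand": 0},
  {"tx": -0.13,"ty": 0.054,"tz": 0.026,"wx": 0,"wy": 0,"wz": 0.0033,"hand": 0},
  {"tx": -0.13,"ty": 0.054,"tz": 0.026,"wx": 0,"wy": 0,"wz": 0.0033,"hand": 0},
  {"tx": -0.13,"ty": 0.054,"tz": 0.026,"wx": 0,"wy": 0,"wz": 0.0033,"hand": 0},
  {"tx": -0.13,"ty": 0.054,"tz": 0.026,"wx": 0,"wy": 0,"wz": 0.0033,"hand": 0},
  {"tx": 0,"ty": 0,"tz": 0,"wx": 0,"wy": 0,"wz": 0,"hand": 0},
  {"tx": 0,"ty": 0,"tz": 0,"wx": 0,"wy": 0,"wz": 0,"hand": 0},
])

```text
clock: 2.45
tcp_pos: [0.4429, -0.0971, 0.2483]
orientation: [-2.694, -1.615, 0.0]
wrist_force: [-0.7, 0.6, -0.6]
finger_gap: 0.0004
```

```bash
python3 - <<'E'
from h import *
im,d=grab('wrist','wrist2.png')
plan((.4628,-.1648,.06),61.7)
E
```

```text
clk 2.5 tcp [ 0.4431 -0.0965  0.2485] xang 61.94 F [ 0.4 -0.2 -0.6] gap 0.0001
t shares [-0.2042  0.1984  0.754 ] mm [-51.   49.6 188.5] w shares [-0.0001 -0.0001  0.0014] deg [-0.03 -0.02  0.24]
```

View pics/wrist2.png

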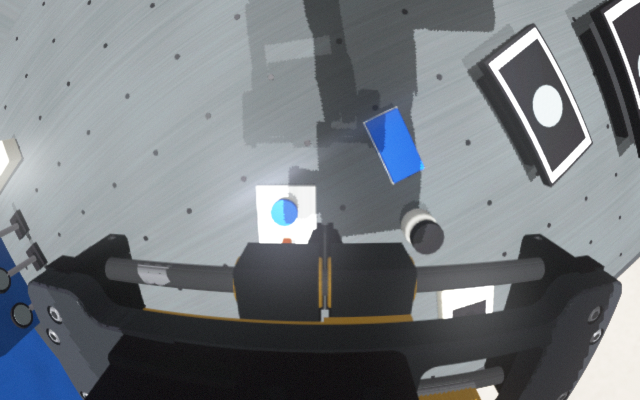

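The wrist camera looks back towards the base. It shows the cap at (285,212) and the tray's near edge with corners at (257,187) and (316,187). The stage is seen with its window at (548,106) and corners (535,26), (592,141), (550,184), (485,66). I'll cross-check these against the top camera.

```bash
python3 - <<'E'
from h import *
print('cap',world('wrist',285,212,z=.034))
a,b=world('wrist',257,187,z=.008),world('wrist',316,187,z=.008);print(a,b,np.linalg.norm(a-b),np.degrees(np.arctan2(*(b-a)[1::-1]))-90)
quad('wrist',[(535,26),(592,141),(550,184),(485,66)],.06);print(world('wrist',548,106,z=.06))
# scene-camera cross-check
f=np.load('scene.npz');im,d=f['im'],f['d'];hsv=cv2.cvtColor(im,cv2.COLOR_BGR2HSV).astype(int)
def b(m,z,roi,nm):
    u0,v0,u1,v1=roi;M=np.zeros(m.shape,np.uint8);M[v0:v1,u0:u1]=m[v0:v1,u0:u1];v,u=np.nonzero(M)
    r=cv2.minAreaRect(np.c_[u,v].astype(np.float32));print(nm,len(u),world('scene',u.mean(),v.mean(),z=z));return M
b((abs(hsv[...,0]-110)<12)&(hsv[...,1]>150),.032,(195,215,230,243),'cap')
M=b((hsv[...,2]>150)&(hsv[...,1]<60),.06,(275,105,360,170),'stage')
M=b((hsv[...,2]>150),.008,(190,210,255,295),'tray')
E
```

```text
cap [ 0.46272754 -0.16431205  0.034     ]
[ 0.42037004 -0.18735249  0.008     ] [ 0.45790892 -0.11767994  0.008     ] 0.07914184232535577 -28.315346268458576
wrist c [0.4921 0.2123 0.06  ] sides [0.1909, 0.108, 0.1892, 0.1085] ang 11.95
[0.4926926  0.21369033 0.06      ]
cap 137 [ 0.46245386 -0.16730405  0.032     ]
stage 735 [0.4929977  0.21186191 0.06      ]
tray 1926 [ 0.51874257 -0.19867983  0.008     ]
```

All three cameras agree to about 3 mm. The cap is at about (0.463,-0.165), the tray centre at about (0.516,-0.194), the tray axis at -28.3°, and the stage at about (0.4915,0.213) with its axis at 11.5°. Next the arm goes over the cap with closed fingers.

Call:
carry_out([
  {"tx": -0.034,"ty": 0.033,"tz": 0.12,"wx": 0,"wy": 0,"wz": 0.0014,"hand": 0},
  {"tx": -0.034,"ty": 0.033,"tz": 0.12,"wx": 0,"wy": 0,"wz": 0,"hand": 0},
  {"tx": -0.034,"ty": 0.033,"tz": 0.12,"wx": 0,"wy": 0,"wz": 0,"hand": 0},
  {"tx": -0.034,"ty": 0.033,"tz": 0.12,"wx": 0,"wy": 0,"wz": 0,"hand": 0},
  {"tx": -0.034,"ty": 0.033,"tz": 0.12,"wx": 0,"wy": 0,"wz": 0,"hand": 0},
  {"tx": -0.034,"ty": 0.033,"tz": 0.1,"wx": 0,"wy": 0,"wz": 0,"hand": 0},
  {"tx": 0,"ty": 0,"tz": 0.04,"wx": 0,"wy": 0,"wz": 0,"hand": 0},
  {"tx": 0,"ty": 0,"tz": 0,"wx": 0,"wy": 0,"wz": 0,"hand": 0},
  {"tx": 0,"ty": 0,"tz": 0,"wx": 0,"wy": 0,"wz": 0,"hand": 0},
  {"tx": 0,"ty": 0,"tz": 0,"wx": 0,"wy": 0,"wz": 0,"hand": 0},
])

```text
clock: 3.5
tcp_pos: [0.463, -0.165, 0.0648]
orientation: [2.695, 1.612, 0.002]
wrist_force: [-0.8, -0.6, -0.0]
finger_gap: 0.0009
```

```bash
python3 - <<'E'
from h import *
plan((.4628,-.1648,.042),61.7)
E
```

```text
clk 3.5 tcp [ 0.463  -0.165   0.0648] xang 61.75 F [-0.8 -0.6 -0. ] gap 0.0009
t shares [ 0.0003 -0.0014  0.0913] mm [ 0.1 -0.4 22.8] w shares [ 0.0006 -0.0001  0.0003] deg [ 0.1  -0.01  0.05]
```

Call:
carry_out([
  {"tx": 0,"ty": 0,"tz": 0.03,"wx": 0,"wy": 0,"wz": 0,"hand": 0},
  {"tx": 0,"ty": 0,"tz": 0.02,"wx": 0,"wy": 0,"wz": 0,"hand": 0},
  {"tx": 0,"ty": 0,"tz": 0.006,"wx": 0,"wy": 0,"wz": 0,"hand": 0},
  {"tx": 0,"ty": 0,"tz": 0.004,"wx": 0,"wy": 0,"wz": 0,"hand": 0},
  {"tx": 0,"ty": 0,"tz": 0.004,"wx": 0,"wy": 0,"wz": 0,"hand": 0},
  {"tx": 0,"ty": 0,"tz": 0.004,"wx": 0,"wy": 0,"wz": 0,"hand": 0},
  {"tx": 0,"ty": 0,"tz": 0.004,"wx": 0,"wy": 0,"wz": 0,"hand": 0},
  {"tx": 0,"ty": 0,"tz": 0.004,"wx": 0,"wy": 0,"wz": 0,"hand": 0},
])

```text
clock: 4.3
tcp_pos: [0.4626, -0.1655, 0.0447]
orientation: [2.697, 1.611, 0.0]
wrist_force: [-1.2, 0.2, 4.5]
finger_gap: 0.0005
```

Call:
carry_out([
  {"tx": 0,"ty": 0,"tz": 0.004,"wx": 0,"wy": 0,"wz": 0,"hand": 0},
  {"tx": 0,"ty": 0,"tz": 0.004,"wx": 0,"wy": 0,"wz": 0,"hand": 0},
  {"tx": 0,"ty": 0,"tz": 0.002,"wx": 0,"wy": 0,"wz": 0,"hand": 0},
  {"tx": 0,"ty": 0,"tz": 0,"wx": 0,"wy": 0,"wz": 0,"hand": 0},
])

```text
clock: 4.7
tcp_pos: [0.4626, -0.1655, 0.0422]
orientation: [2.697, 1.611, 0.0]
wrist_force: [-1.4, -0.0, 7.4]
finger_gap: 0.0005
```

Call:
carry_out([
  {"tx": 0,"ty": 0,"tz": 0.003,"wx": 0,"wy": 0,"wz": 0,"hand": 0},
  {"tx": 0,"ty": 0,"tz": 0,"wx": 0,"wy": 0,"wz": 0,"hand": 0},
])

```text
clock: 4.9
tcp_pos: [0.4626, -0.1655, 0.0421]
orientation: [2.697, 1.611, 0.001]
wrist_force: [-3.9, 0.1, 18.1]
finger_gap: 0.0005
```

Call:
carry_out([
  {"tx": 0,"ty": 0,"tz": 0.003,"wx": 0,"wy": 0,"wz": 0,"hand": 0},
  {"tx": 0,"ty": 0,"tz": 0,"wx": 0,"wy": 0,"wz": 0,"hand": 0},
])

```text
clock: 5.1
tcp_pos: [0.4626, -0.1656, 0.042]
orientation: [2.696, 1.611, 0.001]
wrist_force: [-6.0, 2.2, 29.5]
finger_gap: 0.0002
```

The cap hit a hard stop at TCP z 0.042, with the tip at 28 mm as expected, and the force rose to about 29 N without further movement. That means it is home, so I'm retracting.

Call:
carry_out([
  {"tx": 0,"ty": 0,"tz": -0.004,"wx": 0,"wy": 0,"wz": 0,"hand": 0},
  {"tx": 0,"ty": 0,"tz": -0.004,"wx": 0,"wy": 0,"wz": 0,"hand": 0},
  {"tx": 0,"ty": 0,"tz": -0.012,"wx": 0,"wy": 0,"wz": 0,"hand": 0},
  {"tx": 0,"ty": 0,"tz": -0.04,"wx": 0,"wy": 0,"wz": 0,"hand": 0},
  {"tx": 0,"ty": 0,"tz": -0.1,"wx": 0,"wy": 0,"wz": 0,"hand": 0},
  {"tx": 0,"ty": 0,"tz": -0.1,"wx": 0,"wy": 0,"wz": 0,"hand": 0.6},
  {"tx": 0,"ty": 0,"tz": 0,"wx": 0,"wy": 0,"wz": 0,"hand": 0.6},
  {"tx": 0,"ty": 0,"tz": 0,"wx": 0,"wy": 0,"wz": 0,"hand": 0.6},
])

```text
clock: 5.9
tcp_pos: [0.4627, -0.1655, 0.1061]
orientation: [2.696, 1.611, 0.001]
wrist_force: [-0.6, -0.6, 0.6]
finger_gap: 0.0191
```

```bash
python3 - <<'E'
from h import *
for n in('top','scene'): grab(n,n+'2.png')
a=np.load('top.npz')['im'];b=np.load('scene.npz')['im']
z=lambda i:cv2.resize(i,None,fx=5,fy=5,interpolation=cv2.INTER_CUBIC)
cv2.imwrite('pics/crop2.png',np.hstack([z(a[195:280,375:450]),z(b[210:295,190:260])]))
plan((.5158,-.1940,.1),61.7)
E
```

```text
clk 6.0 tcp [ 0.4623 -0.1654  0.1051] xang 61.7 F [ 0.1 -0.2 -0.2] gap 0.0268
t shares [0.0006 0.2428 0.0201] mm [ 0.2 60.7  5. ] w shares [-0.0003 -0.      0.    ] deg [-0.05 -0.01  0.  ]
```

View pics/crop2.png

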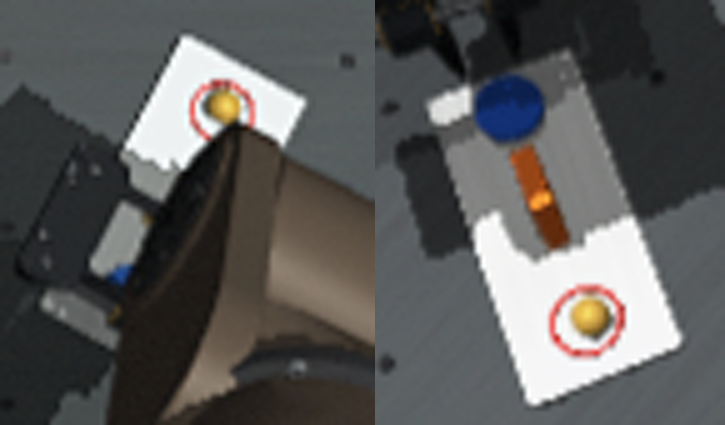

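The crop shows the ball in its pocket at (223,105) in the top view and (591,315) in the scene view. The cap shows no gap, and the tray corner at (183,35) hasn't moved. Next the open gripper goes over the handle and down.

Call:
carry_out([
  {"tx": 0,"ty": 0.06,"tz": 0,"wx": 0,"wy": 0,"wz": 0,"hand": 0.6},
  {"tx": 0,"ty": 0.09,"tz": 0,"wx": 0,"wy": 0,"wz": 0,"hand": 0.6},
  {"tx": 0,"ty": 0.07,"tz": 0,"wx": 0,"wy": 0,"wz": 0,"hand": 0.6},
  {"tx": 0,"ty": 0.023,"tz": 0,"wx": 0,"wy": 0,"wz": 0,"hand": 0.6},
  {"tx": 0,"ty": 0,"tz": 0,"wx": 0,"wy": 0,"wz": 0,"hand": 0.6},
  {"tx": 0,"ty": 0,"tz": 0,"wx": 0,"wy": 0,"wz": 0,"hand": 0.6},
])

```text
clock: 6.6
tcp_pos: [0.5152, -0.1938, 0.105]
orientation: [-2.696, -1.61, 0.001]
wrist_force: [-0.2, 0.1, -0.0]
finger_gap: 0.057
```

```bash
python3 - <<'E'
from h import *
im,d=grab('wrist')
cv2.imwrite('pics/wrist3.png',cv2.resize(im[150:350,200:450],None,fx=3,fy=3,interpolation=cv2.INTER_CUBIC))
plan((.5158,-.1940,.035),61.7)
E
```

```text
clk 6.65 tcp [ 0.5152 -0.1938  0.1052] xang 61.7 F [-0.6 -0.1  0.5] gap 0.0571
t shares [0.0005 0.0027 0.281 ] mm [ 0.1  0.7 70.2] w shares [-0.0004 -0.      0.    ] deg [-0.08 -0.    0.  ]
```

View pics/wrist3.png

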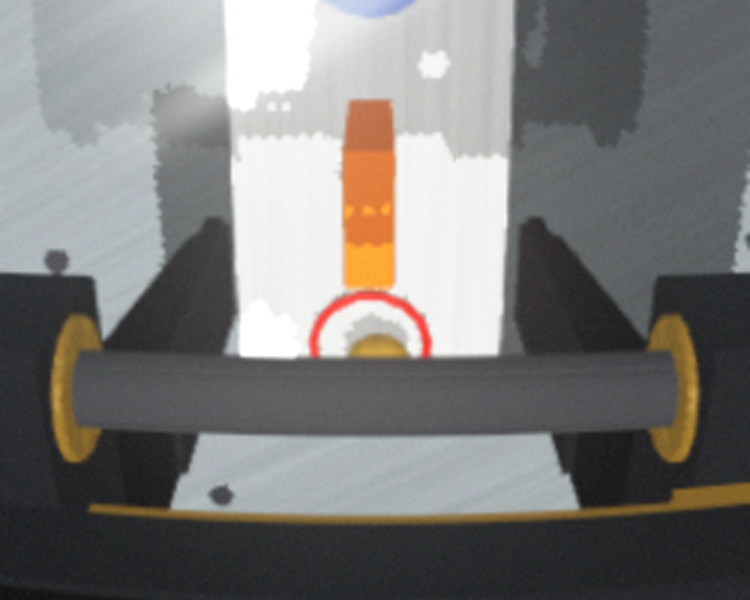

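The wrist crop shows the handle's top face spanning x 343–395 and y 150–288, between the open fingers at x≈230 and 525. The cap and ball are clear of the fingers. I'll work out the handle's position from this.

```bash
python3 - <<'E'
from h import *
q=lambda x,y:world('wrist',200+x/3-.33,150+y/3-.33,z=.062)
C=[(345,150),(394,150),(395,288),(343,288)]
P=np.array([q(*c) for c in C]);c=P.mean(0);l=P[2]-P[1];m=P[3]-P[0];print(c,[np.linalg.norm(P[i]-P[i-1]) for i in range(4)],np.degrees(np.arctan2(*(l+m)[1::-1])))
plan((*c[:2],.035),61.7)
E
```

```text
[ 0.5158307  -0.19569573  0.062     ] [np.float64(0.033690676506902134), np.float64(0.010947068661769028), np.float64(0.03367861109615583), np.float64(0.012210768733879641)] -28.619138383077093
clk 6.65 tcp [ 0.5152 -0.1938  0.1052] xang 61.7 F [-0.6 -0.1  0.5] gap 0.0571
t shares [-0.0054  0.0061  0.281 ] mm [-1.4  1.5 70.2] w shares [-0.0004 -0.      0.    ] deg [-0.08 -0.    0.  ]
```

Call:
carry_out([
  {"tx": -0.004,"ty": 0.0045,"tz": 0.04,"wx": 0,"wy": 0,"wz": 0,"hand": 0.6},
  {"tx": 0,"ty": 0,"tz": 0.06,"wx": 0,"wy": 0,"wz": 0,"hand": 0.5},
  {"tx": 0,"ty": 0,"tz": 0.06,"wx": 0,"wy": 0,"wz": 0,"hand": 0.45},
  {"tx": 0,"ty": 0,"tz": 0.06,"wx": 0,"wy": 0,"wz": 0,"hand": 0.4},
  {"tx": 0,"ty": 0,"tz": 0.04,"wx": 0,"wy": 0,"wz": 0,"hand": 0.35},
  {"tx": 0,"ty": 0,"tz": 0.021,"wx": 0,"wy": 0,"wz": 0,"hand": 0.3},
  {"tx": 0,"ty": 0,"tz": 0,"wx": 0,"wy": 0,"wz": 0,"hand": 0.25},
  {"tx": 0,"ty": 0,"tz": 0,"wx": 0,"wy": 0,"wz": 0,"hand": 0.2},
  {"tx": 0,"ty": 0,"tz": 0,"wx": 0,"wy": 0,"wz": 0,"hand": 0.18},
  {"tx": 0,"ty": 0,"tz": 0,"wx": 0,"wy": 0,"wz": 0,"hand": 0.17},
], force=10)

```text
clock: 7.65
tcp_pos: [0.5168, -0.1958, 0.0359]
orientation: [2.696, 1.611, 0.001]
wrist_force: [0.3, 0.2, -0.1]
finger_gap: 0.0168
```

Call:
carry_out([
  {"tx": 0,"ty": 0,"tz": 0,"wx": 0,"wy": 0,"wz": 0,"hand": 0.16},
  {"tx": 0,"ty": 0,"tz": 0,"wx": 0,"wy": 0,"wz": 0,"hand": 0.15},
  {"tx": 0,"ty": 0,"tz": 0,"wx": 0,"wy": 0,"wz": 0,"hand": 0.14},
  {"tx": 0,"ty": 0,"tz": 0,"wx": 0,"wy": 0,"wz": 0,"hand": 0.13},
  {"tx": 0,"ty": 0,"tz": 0,"wx": 0,"wy": 0,"wz": 0,"hand": 0.12},
  {"tx": 0,"ty": 0,"tz": 0,"wx": 0,"wy": 0,"wz": 0,"hand": 0.1},
  {"tx": 0,"ty": 0,"tz": 0,"wx": 0,"wy": 0,"wz": 0,"hand": 0.05},
  {"tx": 0,"ty": 0,"tz": 0,"wx": 0,"wy": 0,"wz": 0,"hand": 0},
], force=10)

```text
clock: 8.45
tcp_pos: [0.5166, -0.1959, 0.0354]
orientation: [2.697, 1.611, 0.0]
wrist_force: [-1.3, -3.0, 0.2]
finger_gap: 0.0122
```

Call:
carry_out([
  {"tx": 0,"ty": 0,"tz": 0,"wx": 0,"wy": 0,"wz": 0,"hand": 0},
  {"tx": 0,"ty": 0,"tz": 0,"wx": 0,"wy": 0,"wz": 0,"hand": 0},
  {"tx": 0,"ty": 0,"tz": 0,"wx": 0,"wy": 0,"wz": 0,"hand": 0},
], force=45)

```text
clock: 8.75
tcp_pos: [0.5166, -0.1958, 0.0354]
orientation: [2.697, 1.611, 0.0]
wrist_force: [-2.8, -3.1, 1.2]
finger_gap: 0.0117
```

Gripped at 11.7 mm. I'm relieving the small side load and lifting gently.

Call:
carry_out([
  {"tx": -0.001,"ty": 0,"tz": 0,"wx": 0,"wy": 0,"wz": 0,"hand": 0},
  {"tx": 0,"ty": 0,"tz": -0.002,"wx": 0,"wy": 0,"wz": 0,"hand": 0},
  {"tx": 0,"ty": 0,"tz": -0.004,"wx": 0,"wy": 0,"wz": 0,"hand": 0},
  {"tx": 0,"ty": 0,"tz": -0.008,"wx": 0,"wy": 0,"wz": 0,"hand": 0},
  {"tx": 0,"ty": 0,"tz": -0.012,"wx": 0,"wy": 0,"wz": 0,"hand": 0},
  {"tx": 0,"ty": 0,"tz": -0.016,"wx": 0,"wy": 0,"wz": 0,"hand": 0},
  {"tx": 0,"ty": 0,"tz": -0.016,"wx": 0,"wy": 0,"wz": 0,"hand": 0},
  {"tx": 0,"ty": 0,"tz": -0.012,"wx": 0,"wy": 0,"wz": 0,"hand": 0},
  {"tx": 0,"ty": 0,"tz": -0.008,"wx": 0,"wy": 0,"wz": 0,"hand": 0},
  {"tx": 0,"ty": 0,"tz": -0.004,"wx": 0,"wy": 0,"wz": 0,"hand": 0},
  {"tx": 0,"ty": 0,"tz": 0,"wx": 0,"wy": 0,"wz": 0,"hand": 0},
], force=45)

```text
clock: 9.85
tcp_pos: [0.5165, -0.196, 0.056]
orientation: [2.697, 1.611, 0.0]
wrist_force: [-0.7, 0.3, -4.2]
finger_gap: 0.012
```

```bash
python3 - <<'E'
from h import *
im,d=grab('scene')
z=cv2.resize(im[180:300,170:270],None,fx=5,fy=5,interpolation=cv2.INTER_CUBIC)
cv2.imwrite('pics/lift.png',z)
s=env.sense();print(s['moment'])
plan((.5158,-.1945,.175),61.7)
E
```

```text
[-0.04277055 -0.00884345 -0.03779348]
clk 9.9 tcp [ 0.5165 -0.1959  0.0559] xang 61.7 F [ 0.2  0.4 -4.7] gap 0.0119
t shares [ 0.0039 -0.005  -0.4765] mm [   1.    -1.3 -119.1] w shares [-0. -0.  0.] deg [-0.   -0.01  0.  ]
```

View pics/lift.png

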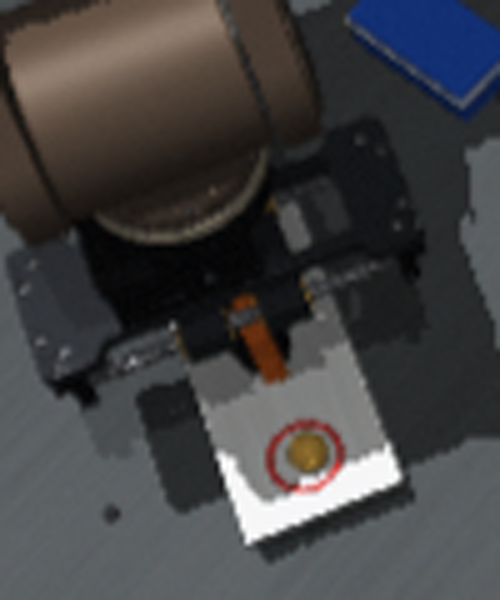

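The tray is lifted, with the ball in its rim at (308,452) and the tray visibly clear of the table. The load reads about 4.5 N. I'll lift to carry height and check level from depth.

Call:
carry_out([
  {"tx": 0,"ty": 0,"tz": -0.008,"wx": 0,"wy": 0,"wz": 0,"hand": 0},
  {"tx": 0,"ty": 0,"tz": -0.02,"wx": 0,"wy": 0,"wz": 0,"hand": 0},
  {"tx": 0,"ty": 0,"tz": -0.04,"wx": 0,"wy": 0,"wz": 0,"hand": 0},
  {"tx": 0,"ty": 0,"tz": -0.06,"wx": 0,"wy": 0,"wz": 0,"hand": 0},
  {"tx": 0,"ty": 0,"tz": -0.07,"wx": 0,"wy": 0,"wz": 0,"hand": 0},
  {"tx": 0,"ty": 0,"tz": -0.07,"wx": 0,"wy": 0,"wz": 0,"hand": 0},
  {"tx": 0,"ty": 0,"tz": -0.07,"wx": 0,"wy": 0,"wz": 0,"hand": 0},
  {"tx": 0,"ty": 0,"tz": -0.06,"wx": 0,"wy": 0,"wz": 0,"hand": 0},
  {"tx": 0,"ty": 0,"tz": -0.04,"wx": 0,"wy": 0,"wz": 0,"hand": 0},
  {"tx": 0,"ty": 0,"tz": -0.02,"wx": 0,"wy": 0,"wz": 0,"hand": 0},
  {"tx": 0,"ty": 0,"tz": -0.012,"wx": 0,"wy": 0,"wz": 0,"hand": 0},
  {"tx": 0,"ty": 0,"tz": -0.006,"wx": 0,"wy": 0,"wz": 0,"hand": 0},
])

```text
clock: 11.1
tcp_pos: [0.5163, -0.1959, 0.1747]
orientation: [-2.697, -1.611, 0.0]
wrist_force: [0.0, -0.3, -5.4]
finger_gap: 0.0123
```

```bash
cat >> h.py <<'E'
def level(n):
    """fit plane to tray top face near the TCP; report height, tilt"""
    f=np.load(''+n+'.npz');d=f['d'];tp=f['tp'];x=R.from_rotvec(f['o']).as_matrix()
    v,u=np.mgrid[0:400:1,0:640:1];ok=d>0;P=np.array([world(n,a,b,d=c) for a,b,c in zip(u[ok],v[ok],d[ok])])
    L=(P-tp)@x                        # tool coordinates: tray x = tool y
    m=(abs(L[:,0])<.036)&(abs(L[:,1])>.022)&(abs(L[:,1])<.086)&(abs(L[:,2]-.0274)<.008)&(np.abs(abs(L[:,1])-.06)>.021)
    Q=L[m];c=np.linalg.lstsq(np.c_[Q[:,:2],np.ones(len(Q))],Q[:,2],rcond=None)[0]
    r=Q[:,2]-np.c_[Q[:,:2],np.ones(len(Q))]@c;k=abs(r)<.003
    c=np.linalg.lstsq(np.c_[Q[k,:2],np.ones(k.sum())],Q[k,2],rcond=None)[0]
    print(n,'pts',k.sum(),'tool-z of top face',c[2].round(4),'(ideal .0274)','slope deg',np.degrees(np.arctan(c[:2])).round(2),'y range',Q[k,1].min().round(3),Q[k,1].max().round(3))
E
python3 - <<'E'
from h import *
for n in('scene','wrist'): grab(n);level(n)
plan((.4917,.2128,.175),101.7)
E
```

```text
Traceback (most recent call last):
  File "h.py", line 39, in level
    v,u=np.mgrid[0:400:1,0:640:1];ok=d>0;P=np.array([world(n,a,b,d=c) for a,b,c in zip(u[ok],v[ok],d[ok])])
                                                     ~~~~~^^^^^^^^^^^
  File "h.py", line 11, in world
    p=env.camera_params(n);K=np.array(p['intrinsics'])
ValueError: time passes only in moves, steps and waits
```

```bash
python3 - <<'E'
s=open('h.py').read()
s=s.replace("import numpy as np, cv2","import numpy as np, cv2, functools").replace("def grab(","cam=functools.cache(lambda n:env.camera_params(n))\n_f={}\ndef grab(",1)
s=s.replace("p=env.camera_params(n);K","p=cam(n);K").replace("p=env.camera_params(n); im","im")
s=s.replace("f=np.load('wrist.npz')\n","f=wf()\n").replace("def world(","@functools.cache\ndef wf(): return dict(np.load('wrist.npz'))\ndef world(",1)
s=s.replace("np.mgrid[0:400:1,0:640:1];ok=d>0","np.mgrid[0:400,0:640];ok=(d>0)&(u%2==0)&(v%2==0)")
open('h.py','w').write(s)
E
python3 - <<'E'
from h import *
for n in('scene','wrist'): grab(n);level(n)
plan((.4917,.2128,.175),101.7)
E
```

```text
scene pts 69 tool-z of top face 0.0276 (ideal .0274) slope deg [ 1.14 -0.22] y range -0.081 0.086
wrist pts 1054 tool-z of top face 0.0268 (ideal .0274) slope deg [-0.13 -0.07] y range -0.086 -0.022
clk 11.25 tcp [ 0.5163 -0.1959  0.1744] xang 61.7 F [-0.4 -0.4 -4.1] gap 0.0116
t shares [ 1.3928 -0.8617 -0.0016] mm [ 348.2 -215.4   -0.4] w shares [-2.000e-04 -1.000e-04 -2.222e-01] deg [-4.e-02 -2.e-02 -4.e+01]
```

The tray is level to about 0.1° by the wrist depth. I'll carry it straight with a soft speed ramp, then turn it at the stage.

Call:
carry_out([
  {"tx": 0.0034,"ty": -0.0021,"tz": 0,"wx": 0,"wy": 0,"wz": 0,"hand": 0},
  {"tx": 0.0085,"ty": -0.0053,"tz": 0,"wx": 0,"wy": 0,"wz": 0,"hand": 0},
  {"tx": 0.0136,"ty": -0.0084,"tz": 0,"wx": 0,"wy": 0,"wz": 0,"hand": 0},
  {"tx": 0.0187,"ty": -0.0116,"tz": 0,"wx": 0,"wy": 0,"wz": 0,"hand": 0},
  {"tx": 0.0238,"ty": -0.0147,"tz": 0,"wx": 0,"wy": 0,"wz": 0,"hand": 0},
  {"tx": 0.0289,"ty": -0.0179,"tz": 0,"wx": 0,"wy": 0,"wz": 0,"hand": 0},
  {"tx": 0.034,"ty": -0.021,"tz": 0,"wx": 0,"wy": 0,"wz": 0,"hand": 0},
  {"tx": 0.0391,"ty": -0.0242,"tz": 0,"wx": 0,"wy": 0,"wz": 0,"hand": 0},
  {"tx": 0.0442,"ty": -0.0274,"tz": 0,"wx": 0,"wy": 0,"wz": 0,"hand": 0},
  {"tx": 0.0493,"ty": -0.0305,"tz": 0,"wx": 0,"wy": 0,"wz": 0,"hand": 0},
  {"tx": 0.0544,"ty": -0.0337,"tz": 0,"wx": 0,"wy": 0,"wz": 0,"hand": 0},
  {"tx": 0.0544,"ty": -0.0337,"tz": 0,"wx": 0,"wy": 0,"wz": 0,"hand": 0},
])

```text
clock: 12.45
tcp_pos: [0.5097, -0.0852, 0.1749]
orientation: [-2.697, -1.611, -0.0]
wrist_force: [-0.7, -0.5, -5.4]
finger_gap: 0.012
```

Call:
carry_out([
  {"tx": 0.0544,"ty": -0.0337,"tz": 0,"wx": 0,"wy": 0,"wz": 0,"hand": 0},
  {"tx": 0.0544,"ty": -0.0337,"tz": 0,"wx": 0,"wy": 0,"wz": 0,"hand": 0},
  {"tx": 0.0544,"ty": -0.0337,"tz": 0,"wx": 0,"wy": 0,"wz": 0,"hand": 0},
  {"tx": 0.0544,"ty": -0.0337,"tz": 0,"wx": 0,"wy": 0,"wz": 0,"hand": 0},
  {"tx": 0.0544,"ty": -0.0337,"tz": 0,"wx": 0,"wy": 0,"wz": 0,"hand": 0},
  {"tx": 0.0544,"ty": -0.0337,"tz": 0,"wx": 0,"wy": 0,"wz": 0,"hand": 0},
  {"tx": 0.0544,"ty": -0.0337,"tz": 0,"wx": 0,"wy": 0,"wz": 0,"hand": 0},
  {"tx": 0.0544,"ty": -0.0337,"tz": 0,"wx": 0,"wy": 0,"wz": 0,"hand": 0},
  {"tx": 0.0544,"ty": -0.0337,"tz": 0,"wx": 0,"wy": 0,"wz": 0,"hand": 0},
  {"tx": 0.0544,"ty": -0.0337,"tz": 0,"wx": 0,"wy": 0,"wz": 0,"hand": 0},
  {"tx": 0.0544,"ty": -0.0337,"tz": 0,"wx": 0,"wy": 0,"wz": 0,"hand": 0},
  {"tx": 0.0544,"ty": -0.0337,"tz": 0,"wx": 0,"wy": 0,"wz": 0,"hand": 0},
])

```text
clock: 13.65
tcp_pos: [0.4979, 0.1063, 0.1749]
orientation: [-2.697, -1.611, -0.0]
wrist_force: [0.4, 0.2, -4.2]
finger_gap: 0.0122
```

Call:
carry_out([
  {"tx": 0.0493,"ty": -0.0305,"tz": 0,"wx": 0,"wy": 0,"wz": 0,"hand": 0},
  {"tx": 0.0474,"ty": -0.0293,"tz": 0,"wx": 0,"wy": 0,"wz": 0,"hand": 0},
  {"tx": 0.0442,"ty": -0.0274,"tz": 0,"wx": 0,"wy": 0,"wz": 0,"hand": 0},
  {"tx": 0.0391,"ty": -0.0242,"tz": 0,"wx": 0,"wy": 0,"wz": 0,"hand": 0},
  {"tx": 0.034,"ty": -0.021,"tz": 0,"wx": 0,"wy": 0,"wz": 0,"hand": 0},
  {"tx": 0.0289,"ty": -0.0179,"tz": 0,"wx": 0,"wy": 0,"wz": 0,"hand": 0},
  {"tx": 0.0238,"ty": -0.0147,"tz": 0,"wx": 0,"wy": 0,"wz": 0,"hand": 0},
  {"tx": 0.0187,"ty": -0.0116,"tz": 0,"wx": 0,"wy": 0,"wz": 0,"hand": 0},
  {"tx": 0.0136,"ty": -0.0084,"tz": 0,"wx": 0,"wy": 0,"wz": 0,"hand": 0},
  {"tx": 0.0085,"ty": -0.0053,"tz": 0,"wx": 0,"wy": 0,"wz": 0,"hand": 0},
  {"tx": 0.0034,"ty": -0.0021,"tz": 0,"wx": 0,"wy": 0,"wz": 0,"hand": 0},
  {"tx": 0,"ty": 0,"tz": 0,"wx": 0,"wy": 0,"wz": 0,"hand": 0},
])

```text
clock: 14.85
tcp_pos: [0.4927, 0.1961, 0.1749]
orientation: [-2.697, -1.611, -0.0]
wrist_force: [0.5, 0.6, -4.1]
finger_gap: 0.0117
```

```bash
python3 - <<'E'
from h import *
plan((.4917,.2128,.175),101.7)
E
```

```text
clk 14.85 tcp [0.4927 0.1961 0.1749] xang 61.7 F [ 0.5  0.6 -4.1] gap 0.0117
t shares [ 0.0568 -0.0352 -0.0004] mm [14.2 -8.8 -0.1] w shares [ 0.     -0.     -0.2222] deg [  0.  -0. -40.]
```

Call:
carry_out([
  {"tx": 0.0034,"ty": -0.0021,"tz": 0,"wx": 0,"wy": 0,"wz": 0,"hand": 0},
  {"tx": 0.0085,"ty": -0.0053,"tz": 0,"wx": 0,"wy": 0,"wz": 0,"hand": 0},
  {"tx": 0.0136,"ty": -0.0084,"tz": 0,"wx": 0,"wy": 0,"wz": 0,"hand": 0},
  {"tx": 0.0136,"ty": -0.0084,"tz": 0,"wx": 0,"wy": 0,"wz": 0,"hand": 0},
  {"tx": 0.0102,"ty": -0.0063,"tz": 0,"wx": 0,"wy": 0,"wz": 0,"hand": 0},
  {"tx": 0.0058,"ty": -0.0036,"tz": 0,"wx": 0,"wy": 0,"wz": 0,"hand": 0},
  {"tx": 0.0017,"ty": -0.001,"tz": 0,"wx": 0,"wy": 0,"wz": 0,"hand": 0},
  {"tx": 0,"ty": 0,"tz": 0,"wx": 0,"wy": 0,"wz": -0.002,"hand": 0},
  {"tx": 0,"ty": 0,"tz": 0,"wx": 0,"wy": 0,"wz": -0.004,"hand": 0},
  {"tx": 0,"ty": 0,"tz": 0,"wx": 0,"wy": 0,"wz": -0.006,"hand": 0},
  {"tx": 0,"ty": 0,"tz": 0,"wx": 0,"wy": 0,"wz": -0.008,"hand": 0},
  {"tx": 0,"ty": 0,"tz": 0,"wx": 0,"wy": 0,"wz": -0.01,"hand": 0},
])

```text
clock: 16.05
tcp_pos: [0.4917, 0.2128, 0.1749]
orientation: [-2.616, -1.739, -0.0]
wrist_force: [-0.9, -0.1, -4.5]
finger_gap: 0.0114
```

Call:
carry_out([
  {"tx": 0,"ty": 0,"tz": 0,"wx": 0,"wy": 0,"wz": -0.012,"hand": 0},
  {"tx": 0,"ty": 0,"tz": 0,"wx": 0,"wy": 0,"wz": -0.012,"hand": 0},
  {"tx": 0,"ty": 0,"tz": 0,"wx": 0,"wy": 0,"wz": -0.012,"hand": 0},
  {"tx": 0,"ty": 0,"tz": 0,"wx": 0,"wy": 0,"wz": -0.012,"hand": 0},
  {"tx": 0,"ty": 0,"tz": 0,"wx": 0,"wy": 0,"wz": -0.012,"hand": 0},
  {"tx": 0,"ty": 0,"tz": 0,"wx": 0,"wy": 0,"wz": -0.012,"hand": 0},
  {"tx": 0,"ty": 0,"tz": 0,"wx": 0,"wy": 0,"wz": -0.012,"hand": 0},
  {"tx": 0,"ty": 0,"tz": 0,"wx": 0,"wy": 0,"wz": -0.012,"hand": 0},
  {"tx": 0,"ty": 0,"tz": 0,"wx": 0,"wy": 0,"wz": -0.012,"hand": 0},
  {"tx": 0,"ty": 0,"tz": 0,"wx": 0,"wy": 0,"wz": -0.012,"hand": 0},
  {"tx": 0,"ty": 0,"tz": 0,"wx": 0,"wy": 0,"wz": -0.012,"hand": 0},
  {"tx": 0,"ty": 0,"tz": 0,"wx": 0,"wy": 0,"wz": -0.012,"hand": 0},
])

```text
clock: 17.25
tcp_pos: [0.4917, 0.2128, 0.1749]
orientation: [-2.159, -2.282, -0.0]
wrist_force: [0.8, 0.3, -3.7]
finger_gap: 0.012
```

Call:
carry_out([
  {"tx": 0,"ty": 0,"tz": 0,"wx": 0,"wy": 0,"wz": -0.012,"hand": 0},
  {"tx": 0,"ty": 0,"tz": 0,"wx": 0,"wy": 0,"wz": -0.01,"hand": 0},
  {"tx": 0,"ty": 0,"tz": 0,"wx": 0,"wy": 0,"wz": -0.008,"hand": 0},
  {"tx": 0,"ty": 0,"tz": 0,"wx": 0,"wy": 0,"wz": -0.006,"hand": 0},
  {"tx": 0,"ty": 0,"tz": 0,"wx": 0,"wy": 0,"wz": -0.005,"hand": 0},
  {"tx": 0,"ty": 0,"tz": 0,"wx": 0,"wy": 0,"wz": -0.004,"hand": 0},
  {"tx": 0,"ty": 0,"tz": 0,"wx": 0,"wy": 0,"wz": -0.002,"hand": 0},
  {"tx": 0,"ty": 0,"tz": 0,"wx": 0,"wy": 0,"wz": -0.001,"hand": 0},
  {"tx": 0,"ty": 0,"tz": 0,"wx": 0,"wy": 0,"wz": 0,"hand": 0},
])

```text
clock: 18.15
tcp_pos: [0.4917, 0.2128, 0.1749]
orientation: [-1.984, -2.436, -0.0]
wrist_force: [-0.2, 0.7, -3.6]
finger_gap: 0.012
```

```bash
python3 - <<'E'
from h import *
for n in('wrist','scene','top'): im,d=grab(n); level(n)
a=np.load('scene.npz')['im'];b=np.load('wrist.npz')['im']
z=lambda i,k:cv2.resize(i,None,fx=k,fy=k,interpolation=cv2.INTER_CUBIC)
cv2.imwrite('pics/end.png',np.vstack([z(a[70:190,240:400],3.5),z(b[0:330,160:480],1.75)[:180*3]])) if 0 else cv2.imwrite('pics/end.png',np.hstack([z(a[80:180,250:370],3.3),z(b[0:330,140:520],1)]))
plan((.4917,.2128,.175),101.7)
E
```

```text
wrist pts 1049 tool-z of top face 0.0267 (ideal .0274) slope deg [ 0.05 -0.1 ] y range -0.086 -0.022
scene pts 57 tool-z of top face 0.0275 (ideal .0274) slope deg [-1.53  0.02] y range -0.086 0.086Traceback (most recent call last):
  File "<stdin>", line 2, in <module>
  File "h.py", line 49, in level
    print(n,'pts',k.sum(),'tool-z of top face',c[2].round(4),'(ideal .0274)','slope deg',np.degrees(np.arctan(c[:2])).round(2),'y range',Q[k,1].min().round(3),Q[k,1].max().round(3))
                                                                                                                                         ~~~~~~~~~~^^
    return umr_minimum(a, axis, None, out, keepdims, initial, where)
ValueError: zero-size array to reduction operation minimum which has no identity
```

```bash
python3 - <<'E'
from h import *
a=np.load('scene.npz')['im'];b=np.load('wrist.npz')['im']
z=lambda i,k:cv2.resize(i,None,fx=k,fy=k,interpolation=cv2.INTER_CUBIC)
cv2.imwrite('pics/end.png',np.hstack([z(a[80:180,250:370],3.0)[:300],z(b[50:250,200:470],1.5)]))
plan((.4917,.2128,.175),101.7)
E
```

```text
clk 18.3 tcp [0.4917 0.2129 0.1749] xang 101.66 F [-0.5  0.3 -4.6] gap 0.0118
t shares [-0.0003  0.     -0.0005] mm [-0.1  0.  -0.1] w shares [ 0.     -0.     -0.0002] deg [ 0.   -0.   -0.04]
```

View pics/end.png

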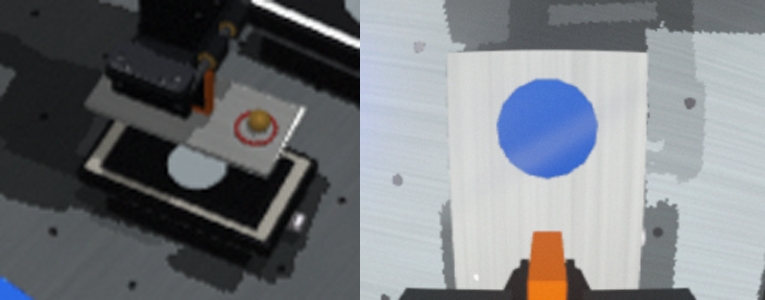

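The scene view (left) shows the tray over the stage with the ball in its rim at (258,122). The wrist view (right) shows the cap disc at (547,129), the tray's end edge at y≈52 spanning x 448–646, and the handle held. Last numeric checks: the tray's offset in the grip, the cap height and the ball.

```bash
python3 - <<'E'
from h import *
f=wf();x=R.from_rotvec(f['o']).as_matrix();T=lambda P:((P-f['tp'])@x*1e3).round(1)
q=lambda a,b,z:world('wrist',200+(a-360)/1.5-.17,50+b/1.5-.17,z=z)
z=f['tp'][2]-.0272
print('end corners (tool mm, ideal +-40,-90)',T(q(448,52,z)),T(q(646,52,z)))
print('cap (ideal 0,-60)',T(q(547,129,z+.02)))
d=f['d'];c=lambda a,b:(200+(a-360)/1.5,50+b/1.5)
for nm,p in(('cap',(547,129)),('tray L',(470,129)),('tray R',(625,129)),('tray end',(547,62)),('tray mid',(520,205))):
    u,v=map(int,c(*p));print(nm,T(world('wrist',u,v,d=np.median(d[v-2:v+3,u-2:u+3]))))
# ball from scene camera (centre 18 mm above underside)
zb=f['tp'][2]-.0354+.018;g=np.load('scene.npz')
print('ball',T(world('scene',250+258/3-.3,80+122/3-.3,z=zb)),'ideal 0,60 within 9.4')
print(world('scene',250+195/3,80+168/3,z=.06))
E
```

```text
end corners (tool mm, ideal +-40,-90) [-40.2 -91.   27.2] [ 37.9 -91.   27.2]
cap (ideal 0,-60) [ -1.2 -60.8   7.2]
cap [ -1.4 -60.8   6.7]
tray L [-31.8 -59.7  26.7]
tray R [ 29.5 -59.7  26.8]
tray end [ -1.4 -86.1  26.6]
tray mid [-12.5 -29.   27. ]
ball [-0.4 59.7 17.4] ideal 0,60 within 9.4
[0.49244472 0.20772803 0.06      ]
```

```bash
python3 - <<'E'
from h import *
s=env.sense();print(s['clock'],abs(s['joint_vel']).max(),s['finger_gap'])
print(env.finish_job())
E
```

```text
18.3 0.0016373847882224636 0.011778656252307585
the job is handed in; nothing more can be done
None
```

I pressed the blue cap home on the table, then lifted the tray by its orange handle. I carried it level to the smaller black stage and handed the job in holding it there, at 18.3 s of the 58 s allowed.

**Last checks**
- **Cap:** it met a hard stop at about 30 N with the fingertips 28 mm up. At the end, wrist depth put its top 20 mm above the plate face, which means it is home.
- **Level and height:** wrist depth shows the tray level within about 0.1°, with its underside about 80 mm above the stage top. It was holding still with a firm grip (gap 11.8 mm).
- **Position:** the tool is at (0.4917, 0.2129), with the tray lined up to the stage's long side. The tray sits about 1 mm off in the grip.
- **Ball:** it is near the middle of its pocket, within about 1 mm.

**What disagreed or couldn't be checked**
- The cameras' estimates of the stage centre differ by 1–2 mm and of its angle by about 0.7°. I aimed at the middle. A rough reading of the partly hidden window at the end was about 5 mm off, and I did not use it.
- The scene camera's level fit across the tray's width gave 1–1.5° from only about 60 points. I trusted the wrist fit, which had over 1000.
- The top camera had no view of the tray at the end.
- The first move call was refused because the rows lacked some keys, so nothing moved. A later script failed when it queried the camera parameters too often, and I fixed that.
- I viewed 9 pictures.

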